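# Set the metering valve of the mixture filler

## Robot

A 6-joint arm with a two-finger parallel gripper is mounted at the origin on a cart in front of the work surface, level with it; the furniture and walls round the work are solid. World frame = base frame: x ahead of the robot, y to its left, z up, the work surface at z = 0. Lengths are in mm, angles in rad, forces in N, time in s.
With the tool pointing down it reaches from about 400 to 925 mm from the base axis. Payload 12.5 kg.
Tool frame: the origin (TCP) lies between the finger pads, 19 mm behind the fingertips; this is the grasp point; z points along the fingers, y is the line along which they close (so a half turn about z gives the same grasp; the last joint's range is limited). The gripper opens to 95 mm and grips with 3 to 60 N. Pads are 20 mm wide; open, the fingers measure 119 mm over their backs; the gripper's body (75 mm by 180 mm) begins 59 mm behind the grasp point.
Start: joints at [-1.24, 0.491, 1.559, -0, 1.092, -0.106], TCP at [264.425, -566.325, 233.461] pointing down, gripper open.
Joint ranges: [-3.1, 3.1], [-0.84, 2.19], [0.05, 2.79], [-1.13, 4.28], [0.06, 2.93], [-2.69, 2.69]. Speed limits (rad/s): [2.22, 2.22, 2.79, 3.14, 3.14, 3.14].

## Interface

Orientations are given as [roll, pitch, yaw] about the fixed x, y, z axes, in that order (R = Rz(yaw) Ry(pitch) Rx(roll)).
In Python, from cell import * gives the robot as it stands. The module is installed in compiled form; this text tells all that it offers.
- The arm moves only by the tool arm_command, never from a script. Its arguments are lists of equal length, an entry for each row: "delta_pos": the shift along the world's x, y, z in units of 250 mm (1.0 is 250 mm), a list of three; "delta_rot": the turn, a rotation vector about the world's x, y, z in units of 90 degrees (1.0 is 90 degrees), a list of three; "claw": the closure, from 0 (fully open) to 1 (shut). In form: {"delta_pos": [[tx, ty, tz], ...], "delta_rot": [[wx, wy, wz], ...], "claw": [claw, ...]}. A call has exactly 5 rows; each row is the pose to reach, as a shift and turn from the pose commanded when the call began; what a row does not reach only later rows make up. A row lasts 1/12 s, in which the tool goes at most 41.7 mm and 7.16 degrees, less where a joint would pass 70% of its speed; a pose out of reach is approached as far as the arm can. A call with a number of a shift or a turn outside -1 to 1 is refused whole. A call with a gripper value outside its range is refused whole. The fingers move at their own pace and stop on an object; the grip force is fixed at half the most. Time passes only in rows, so rows that repeat a pose let the fingers close, or fill a call up. It gives the time, the measured TCP pose, the force, the opening and the grip force at its end, in the units of the state.
- state(): the state, without advancing time (a new reading comes with each control period).
- read_camera(name): name is "scene" or "top" or "wrist"; returns the picture (480x640x3 uint8, red, green, blue); there is no depth.
- calibration(name): a dict with "camera_matrix" (3x3 intrinsics, pixels), "T" (4x4, takes a point from camera to world coordinates). Camera axes: x right, y down, z forward; pixel columns grow to the right and rows downward; lengths in mm; the calibration is good to about 2 mm. The wrist camera is an equidistant fisheye: a pixel r from the principal point sees the ray r / f radians off the axis. A picture is of the moment at which its call begins: read the wrist's pose just before it. calibration takes no time and is no camera call; for the wrist camera it gives the pose at the moment of the call.
- job_done(): hands the job in; it is judged then, once.
The state is a dict: "t": time; "joints": joint angles; "qvel": joint speeds; "tau": joint torques, N m; "eef_pos": TCP position; "tcp_rot": TCP orientation; "ft_force": force on the tool from outside, world axes, zero at the start; "moment": the same for the moment, N m; "opening": opening from 0.0 (shut) to 1.0 (fully open); "grip_force": force on a finger pad.
Only numpy, scipy, OpenCV 4.12 (cv2) and the standard library are available. Lean on these libraries where they do the work, as an engineer would, in place of code of your own. Each camera call takes 0.05 s, during which the arm holds its last target. There are 200 camera calls.

## Task

Get the bench filler ready for the next batch of bottles: screw the tank's loose white filler cap clockwise until it is tight. Turn the valve's handwheel clockwise to its stop, then back it off (counter-clockwise) exactly two full turns. Finish with the gripper still closed on the wheel's upright handle, holding the wheel at that setting and not letting go, so that it cannot creep while a colleague locks the gland nut; leave the bottles and the drip bowl where they stand.

Things in the scene. Friction and masses are not known exactly. Their poses are not given: they have to be found in the camera images.
- valve_wheel (a joint): turn of the handwheel about its upright stem, rad: 0 = closed, at its hard stop; grows counter-clockwise seen from above (opening), up to 22. Starts 3.5 to 8.5 open. Friction 0.12 N m (3 N at the handle); stays where left. Screw stem: wheel and handle rise 2 mm a turn as it opens. Dark steel wheel, 3 spokes, 101 mm across, rim bar 11 mm thick
- wheel_axis (a point): point on the wheel's upright axis, fixed to the filler, at the mid-height of the rim when the valve is closed (200 mm above the desk). Axes are those of the filler: the tank's axis stands 175 mm to its +y
- handle: upright black crank handle on the wheel's rim, 45 mm from the wheel axis: round barrel 19 mm thick, 53 mm tall, spinning freely on its pin, so a gripper can keep its heading while carrying it round. Origin on its axis at grip height, 28 mm above its foot, 25 mm below its top, 238 mm above the desk with the valve closed (1 to 3 mm more at the start); foot 4 mm above the rim boss. z up
- filler_cap (a joint): turn of the tank's screw cap about its upright axis, rad: 0 = tight on its stop; grows counter-clockwise seen from above (loosening), up to 2.6. Starts 0.6 to 1.1 loose. Friction 0.08 N m; stays where left. Rises 4 mm a turn; cannot come off
- cap_top (a point): centre of the flat top of the white screw cap, 238 mm above the desk, up to 1 mm more when loose. The cap is a ribbed disc 51 mm across (53 over the ribs), reaching 22 mm below this point, held captive by a ring round the neck with a small link on one side, 5 mm proud of the lower half of the cap. Turns with the cap, z up
- filler: the whole fixed filler: steel base plate 150 x 370 mm, top 14 mm above the desk; white tank (diameter 116 mm, shoulder 207 mm high) on a stand at its +y end, brass valve with handwheel and bent nozzle at its -y end. Origin on the desk under the middle of the base; y runs from nozzle to tank, z up. In mm: wheel axis (0,-75), cap axis (0,100), nozzle (0,-155), its end 108 high
- by_cup: small steel drip bowl, 54 mm across, 32 mm tall, standing on the base plate under the nozzle; leave it. Origin at the centre of its underside.
- by_bottle_c2: brown medicine bottle with blue cap, 31 mm across, 82 mm tall, loose beside the nozzle end of the filler; leave it. Origin at the centre of its underside.
- by_syrup_yellow: brown medicine bottle with yellow cap, 32 mm across, 80 mm tall, loose beside the filler; leave it. Origin at the centre of its underside.
- by_bottle_b1: slim brown medicine bottle with yellow cap, 27 mm across, 77 mm tall, loose beside the filler; leave it. Origin at the centre of its underside.

How it is judged:
By the outcome, as a careful person would: the job done as asked, in the order asked, and still so for the second after the job is handed in, while the arm keeps its last pose, push and grip.
It also fails if it takes over 72 s, if anything falls off the work surface, if the arm or the gripper's body presses on something with over 40 N, if the wrist force passes 120 N, or if a joint passes its speed limit or range.

## Working session

There is one attempt and no reset: what is moved stays moved. The work goes in short steps, Python scripts to look and compute and a tool call to move; the robot and the scene stay as the last step left them, time stands still between calls to the robot, and variables do not carry over. Pictures are saved under pics/ and viewed, at most 10 in all, crops included, and the job is handed in when it is done.

Besides the shell and the picture viewer there is one more tool, called as name(argument=value, ...), one argument or row to a line, values as JSON. arm_command: Moves the arm, as the interface text tells. Shifts and turns lie within -1 to 1; 1 stands for 250 mm of shift or 90 degrees of turn. Its arguments: {"type":"object","properties":{"delta_pos":{"type":"array"},"delta_rot":{"type":"array"},"claw":{"type":"array"}},"required":["delta_pos","delta_rot","claw"]}

```bash
mkdir -p pics
python3 - <<'E'
from cell import *
import cv2
for n in("scene","top"):
    c=calibration(n);print(n,c["camera_matrix"].round(1).tolist(),c["T"].round(3).tolist())
    cv2.imwrite(f"pics/{n}1.png",read_camera(n)[:,:,::-1])
s=state();print(s["t"],s["eef_pos"],s["tcp_rot"],s["opening"])
E
```

```text
scene [[551.0, 0.0, 330.2], [0.0, 551.0, 245.0], [0.0, 0.0, 1.0]] [[-0.637, -0.544, 0.547, 47.46], [-0.771, 0.436, -0.465, 393.627], [0.015, -0.717, -0.697, 838.623], [0.0, 0.0, 0.0, 1.0]]
top [[503.3, 0.0, 321.3], [0.0, 503.3, 241.6], [0.0, 0.0, 1.0]] [[0.007, -0.997, 0.072, 495.285], [-1.0, -0.008, -0.005, -45.869], [0.005, -0.072, -0.997, 1058.128], [0.0, 0.0, 0.0, 1.0]]
0.1 [ 264.35758077 -566.13092625  232.91334491] [-3.14060346e+00 -8.79002641e-05  4.36814577e-01] 1.0014319999858021
```

View pics/scene1.png

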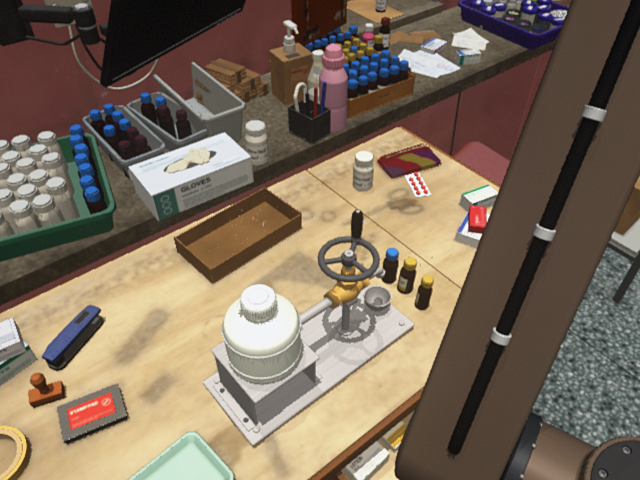

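View pics/top1.png

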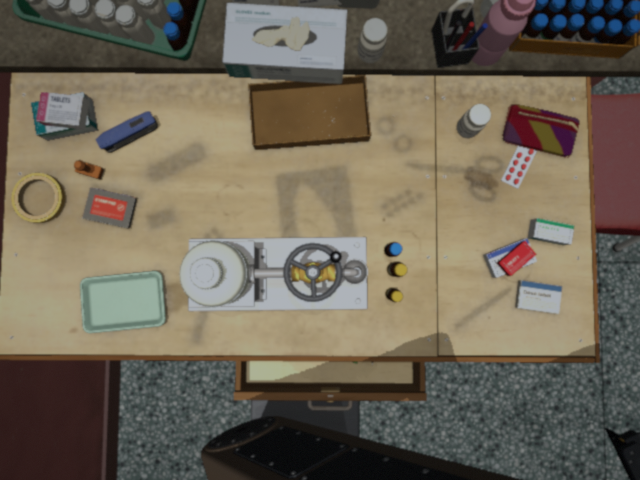

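The top view shows the cap at about (205,272), the wheel hub at (313,271) and the handle at (336,257). In the scene view the handle is at (357,223). I'll zoom in for precision.

Run:
```python
import cv2,numpy as np
a=cv2.imread("pics/top1.png")[230:320,180:380];b=cv2.imread("pics/scene1.png")[200:350,215:415]
a=cv2.resize(a,None,fx=4,fy=4,interpolation=2)[:,:,:];cv2.imwrite("pics/a.png",a)
b=cv2.resize(b,None,fx=4,fy=4,interpolation=2);cv2.imwrite("pics/b.png",b)
```

```text
(no output)
```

View pics/a.png

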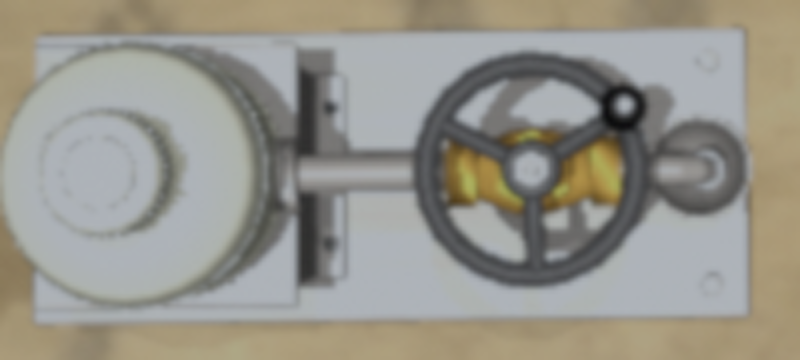

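View pics/b.png

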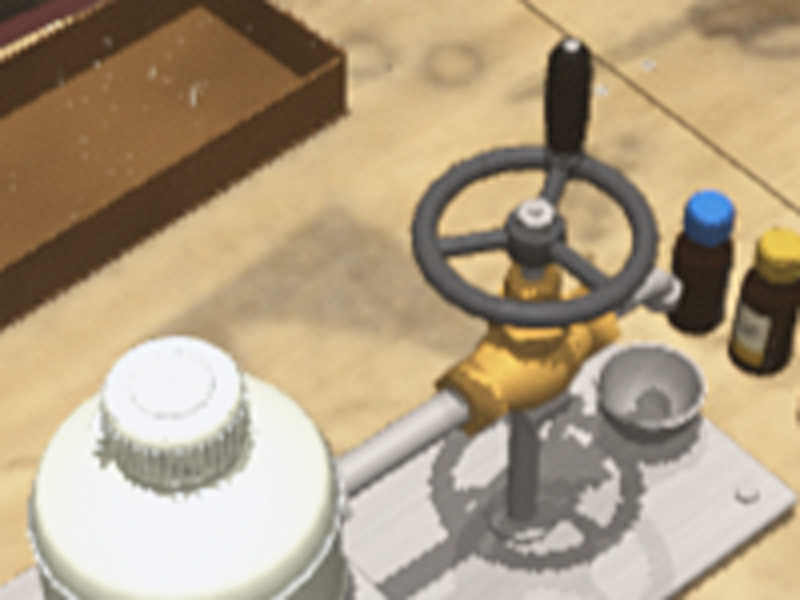

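Top crop: cap centre (97,173), wheel rim centre (531,169), handle top (624,105). Scene crop: cap (173,383), wheel (534,235), handle top (571,45). Next I'll fit the filler pose.

```bash
cat > h.py <<'E'
from cell import *
import numpy as np
from scipy.optimize import least_squares
def proj(n,P):
    c=calibration(n);q=np.linalg.inv(c["T"])@np.r_[P,1];p=c["camera_matrix"]@q[:3];return p[:2]/p[2]
def ray(n,uv,z):
    c=calibration(n);d=c["T"][:3,:3]@np.linalg.inv(c["camera_matrix"])@np.r_[uv,1];o=c["T"][:3,3];return o+d*(z-o[2])/d[2]
E
python3 - <<'E'
from h import *
f=lambda u,o:(np.array(u)+.5)/4-.5+np.array(o)
T=(180,230);S=(215,200)
O=[("top",f((97,173),T),'c'),("top",f((531.5,169),T),'w'),("top",f((624,105),T),'h'),("scene",f((173,383),S),'c'),("scene",f((534,235),S),'w'),("scene",f((571,45),S),'h')]
Z=dict(c=238.5,w=202,h=265)
for n,u,k in O:print(n,k,ray(n,u,Z[k]).round(1))
def pts(p):
    x,y,a,b=p;R=np.array([[np.cos(a),-np.sin(a)],[np.sin(a),np.cos(a)]])
    w=R@[0,-75]+[x,y];c=R@[0,100]+[x,y];h=w+45*np.array([np.cos(b),np.sin(b)])
    return dict(c=c,w=w,h=h)
def res(p):
    P=pts(p);return np.concatenate([proj(n,np.r_[P[k],Z[k]])-u for n,u,k in O])
r=least_squares(res,[430,60,0,-.8]);print(r.x,r.fun.round(2),pts(r.x))
E
```

```text
top c [501.9 140.4 238.5]
top w [505.2 -35.4 202. ]
top h [529.9 -72.5 265. ]
scene c [503.4 139.4 238.5]
scene w [504.9 -34.  202. ]
scene h [530.8 -72.8 265. ]
[ 5.04067753e+02  4.00326805e+01  1.57836700e-02 -9.84567478e-01] [ 0.27 -0.39 -0.28 -0.05 -0.01 -0.16 -0.02  0.61  0.33 -0.39  0.08  0.3 ] {'c': array([502.4894515 , 140.02022459]), 'w': array([505.25147906, -34.95797749]), 'h': array([530.14653526, -72.44445742])}
```

arm_command(
  delta_pos=[
    [0.048, 0.12, 0.078],
    [0.096, 0.24, 0.156],
    [0.144, 0.36, 0.234],
    [0.192, 0.48, 0.312],
    [0.24, 0.6, 0.388],
  ],
  delta_rot=[
    [0, 0, 0.072],
    [0, 0, 0.144],
    [0, 0, 0.216],
    [0, 0, 0.288],
    [0, 0, 0.36],
  ],
  claw=[0, 0, 0, 0, 0],
)

```text
t: 0.52
eef_pos: [324.6, -414.8, 331.1]
tcp_rot: [-3.141, -0.0, 1.008]
ft_force: [0.8, -0.5, -0.4]
opening: 0.997
grip_force: 0.0
```

arm_command(
  delta_pos=[
    [0.064, 0.14, 0],
    [0.128, 0.28, 0],
    [0.192, 0.42, 0],
    [0.256, 0.56, 0],
    [0.32, 0.7, 0],
  ],
  delta_rot=[
    [0, 0, 0.072],
    [0, 0, 0.144],
    [0, 0, 0.216],
    [0, 0, 0.288],
    [0, 0, 0.36],
  ],
  claw=[0, 0, 0, 0, 0],
)

```text
t: 0.93
eef_pos: [404.7, -239.5, 330.4]
tcp_rot: [3.142, -0.0, 1.573]
ft_force: [0.4, -1.2, -0.7]
opening: 1.0
grip_force: 0.0
```

arm_command(
  delta_pos=[
    [0.04, 0.152, 0],
    [0.08, 0.304, 0],
    [0.12, 0.456, 0],
    [0.16, 0.608, 0],
    [0.2, 0.76, 0],
  ],
  delta_rot=[
    [0, 0, 0],
    [0, 0, 0],
    [0, 0, 0],
    [0, 0, 0],
    [0, 0, 0],
  ],
  claw=[0, 0, 0, 0, 0],
)

```text
t: 1.35
eef_pos: [454.4, -49.4, 330.4]
tcp_rot: [3.142, 0.0, 1.568]
ft_force: [1.1, -0.3, 0.3]
opening: 0.997
grip_force: 0.0
```

arm_command(
  delta_pos=[
    [0.04, 0.153, 0],
    [0.08, 0.306, 0],
    [0.12, 0.459, 0],
    [0.16, 0.612, 0],
    [0.192, 0.765, 0],
  ],
  delta_rot=[
    [0, 0, 0],
    [0, 0, 0],
    [0, 0, 0],
    [0, 0, 0],
    [0, 0, 0],
  ],
  claw=[0, 0, 0, 0, 0],
)

```text
t: 1.77
eef_pos: [502.5, 142.0, 330.3]
tcp_rot: [-3.141, 0.0, 1.568]
ft_force: [0.7, -1.4, -0.1]
opening: 0.998
grip_force: 0.0
```

Run:
```python
from h import *
import cv2
c=calibration("wrist");s=state();print(s["eef_pos"],c["camera_matrix"].round(1).tolist(),c["T"].round(3).tolist())
cv2.imwrite("pics/w1.png",read_camera("wrist")[:,:,::-1])
```

```text
[502.53676035 142.04705007 330.27447925] [[371.6, 0.0, 321.3], [0.0, 371.6, 237.7], [0.0, 0.0, 1.0]] [[1.0, -0.003, -0.0, 502.874], [-0.003, -0.964, -0.266, 216.934], [0.0, 0.266, -0.964, 481.093], [0.0, 0.0, 0.0, 1.0]]
```

View pics/w1.png

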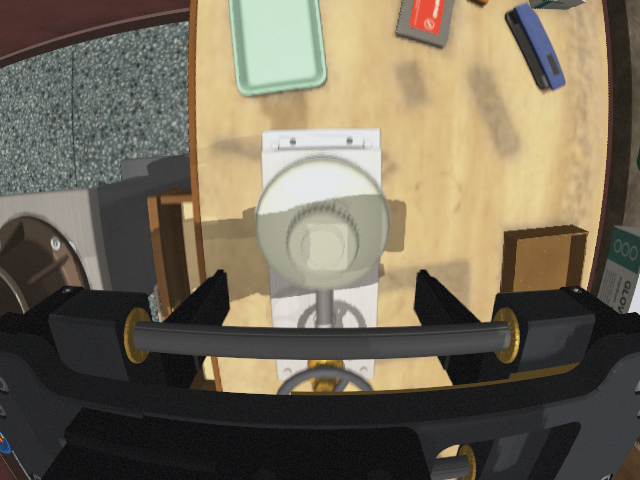

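The wrist view shows the cap centred near (322,248), between the fingers. Descending and gripping.

arm_command(
  delta_pos=[
    [0, -0.004, -0.1],
    [0, -0.004, -0.2],
    [0, -0.004, -0.28],
    [0, -0.004, -0.332],
    [0, -0.004, -0.332],
  ],
  delta_rot=[
    [0, 0, 0],
    [0, 0, 0],
    [0, 0, 0],
    [0, 0, 0],
    [0, 0, 0],
  ],
  claw=[0, 0, 0, 0, 0],
)

```text
t: 2.23
eef_pos: [501.3, 138.8, 244.8]
tcp_rot: [-3.137, 0.001, 1.568]
ft_force: [-0.2, -0.3, -0.8]
opening: 0.996
grip_force: 0.0
```

arm_command(
  delta_pos=[
    [0, 0, 0],
    [0, 0, 0],
    [0, 0, 0],
    [0, 0, 0],
    [0, 0, 0],
  ],
  delta_rot=[
    [0, 0, 0],
    [0, 0, 0],
    [0, 0, 0],
    [0, 0, 0],
    [0, 0, 0],
  ],
  claw=[1, 1, 1, 1, 1],
)

```text
t: 2.65
eef_pos: [502.6, 138.9, 248.1]
tcp_rot: [3.14, -0.0, 1.568]
ft_force: [0.5, 0.2, -0.2]
opening: 0.706
grip_force: 0.0
```

arm_command(
  delta_pos=[
    [0, 0, 0],
    [0, 0, 0],
    [0, 0, 0],
    [0, 0, 0],
    [0, 0, 0],
  ],
  delta_rot=[
    [0, 0, 0],
    [0, 0, 0],
    [0, 0, 0],
    [0, 0, 0],
    [0, 0, 0],
  ],
  claw=[1, 1, 1, 1, 1],
)

```text
t: 3.07
eef_pos: [502.7, 138.9, 247.6]
tcp_rot: [3.141, -0.0, 1.568]
ft_force: [1.7, -1.2, 1.3]
opening: 0.521
grip_force: 30.0
```

arm_command(
  delta_pos=[
    [0, 0, 0],
    [0, 0, 0],
    [0, 0, -0.001],
    [0, 0, -0.001],
    [0, 0, -0.001],
  ],
  delta_rot=[
    [0, 0, -0.07],
    [0, 0, -0.14],
    [0, 0, -0.21],
    [0, 0, -0.28],
    [0, 0, -0.35],
  ],
  claw=[1, 1, 1, 1, 1],
)

```text
t: 3.48
eef_pos: [501.5, 139.2, 247.2]
tcp_rot: [-3.139, 0.001, 1.013]
ft_force: [-5.7, 3.4, 3.2]
opening: 0.52
grip_force: 30.0
```

```bash
python3 -c "
from h import *
s=state();print(s['moment'],s['ft_force'],s['tcp_rot'],s['joints'])"
```

```text
[0.58432059 0.91605    0.0929116 ] [-5.66190773  3.40151564  3.15176841] [-3.13947001e+00  7.87421625e-04  1.01260694e+00] [1.43486156e-01 3.28309061e-01 1.79362368e+00 9.01201154e-04
 1.02178957e+00 7.01205281e-01]
```

arm_command(
  delta_pos=[
    [0, 0, 0],
    [0, 0, 0],
    [0, 0, -0.001],
    [0, 0, -0.001],
    [0, 0, -0.001],
  ],
  delta_rot=[
    [0, 0, -0.04],
    [0, 0, -0.08],
    [0, 0, -0.12],
    [0, 0, -0.16],
    [0, 0, -0.2],
  ],
  claw=[1, 1, 1, 1, 1],
)

```text
t: 3.9
eef_pos: [500.9, 139.7, 246.9]
tcp_rot: [-3.138, 0.002, 0.701]
ft_force: [-7.9, 6.1, 4.4]
opening: 0.519
grip_force: 30.0
```

```bash
python3 -c "
from h import *
s=state();print(s['moment'],s['ft_force'],s['tcp_rot'])"
```

```text
[1.15116998 1.39296583 0.13865237] [-7.88454674  6.13904136  4.42223271] [-3.13848675e+00  1.78971620e-03  7.00780265e-01]
```

arm_command(
  delta_pos=[
    [-0.004, 0.004, 0],
    [-0.005, 0.005, 0],
    [-0.006, 0.006, -0.001],
    [-0.006, 0.006, -0.001],
    [-0.006, 0.006, -0.001],
  ],
  delta_rot=[
    [0, 0, -0.03],
    [0, 0, -0.06],
    [0, 0, -0.09],
    [0, 0, -0.12],
    [0, 0, -0.15],
  ],
  claw=[1, 1, 1, 1, 1],
)

```text
t: 4.32
eef_pos: [500.4, 140.4, 246.8]
tcp_rot: [3.141, 0.001, 0.467]
ft_force: [-1.8, 1.0, 3.7]
opening: 0.521
grip_force: 30.0
```

```bash
python3 -c "
from h import *
s=state();print(s['moment'],s['ft_force'],s['tcp_rot'])"
```

```text
[0.08098587 0.46264343 1.10875858] [-1.81667988  0.95670197  3.69171894] [3.14148498e+00 1.06978355e-03 4.67210805e-01]
```

The moment rose to 1.1 N m, so the cap is tight on its stop. Releasing it and moving to the handle.

arm_command(
  delta_pos=[
    [0, 0, 0],
    [0, 0, 0],
    [0, 0, 0],
    [0, 0, 0],
    [0, 0, 0],
  ],
  delta_rot=[
    [0, 0, 0],
    [0, 0, 0],
    [0, 0, 0],
    [0, 0, 0],
    [0, 0, 0],
  ],
  claw=[0, 0, 0, 0, 0],
)

```text
t: 4.73
eef_pos: [500.9, 140.4, 246.6]
tcp_rot: [3.142, 0.0, 0.469]
ft_force: [-0.6, 0.1, -1.1]
opening: 0.814
grip_force: 0.0
```

arm_command(
  delta_pos=[
    [0, 0, 0.03],
    [0, 0, 0.1],
    [0, 0, 0.18],
    [0, 0, 0.26],
    [0, 0, 0.3],
  ],
  delta_rot=[
    [0, 0, 0],
    [0, 0, 0.07],
    [0, 0, 0.14],
    [0, 0, 0.21],
    [0, 0, 0.28],
  ],
  claw=[0, 0, 0, 0, 0],
)

```text
t: 5.15
eef_pos: [501.3, 140.5, 324.5]
tcp_rot: [3.14, -0.002, 0.914]
ft_force: [0.5, 0.5, 0.1]
opening: 1.0
grip_force: 0.0
```

arm_command(
  delta_pos=[
    [0.02, -0.08, 0],
    [0.04, -0.16, 0],
    [0.06, -0.24, 0],
    [0.09, -0.32, 0],
    [0.117, -0.4, 0],
  ],
  delta_rot=[
    [0, 0, 0.07],
    [0, 0, 0.14],
    [0, 0, 0.21],
    [0, 0, 0.28],
    [0, 0, 0.35],
  ],
  claw=[0, 0, 0, 0, 0],
)

```text
t: 5.57
eef_pos: [530.4, 39.5, 322.4]
tcp_rot: [3.141, -0.0, 1.464]
ft_force: [0.4, -0.6, 0.1]
opening: 1.0
grip_force: 0.0
```

arm_command(
  delta_pos=[
    [0, -0.12, 0],
    [0, -0.24, 0],
    [0, -0.35, 0],
    [0, -0.451, 0],
    [0, -0.451, 0],
  ],
  delta_rot=[
    [0, 0, 0.05],
    [0, 0, 0.1],
    [0, 0, 0.1],
    [0, 0, 0.1],
    [0, 0, 0.1],
  ],
  claw=[0, 0, 0, 0, 0],
)

```text
t: 5.98
eef_pos: [530.2, -75.7, 322.1]
tcp_rot: [3.141, 0.001, 1.612]
ft_force: [-0.2, 1.1, -0.1]
opening: 0.999
grip_force: 0.0
```

arm_command(
  delta_pos=[
    [0, 0, 0],
    [0, 0, 0],
    [0, 0, 0],
    [0, 0, 0],
    [0, 0, 0],
  ],
  delta_rot=[
    [0, 0, 0],
    [0, 0, 0],
    [0, 0, 0],
    [0, 0, 0],
    [0, 0, 0],
  ],
  claw=[0, 0, 0, 0, 0],
)

```text
t: 6.4
eef_pos: [530.2, -71.5, 321.9]
tcp_rot: [3.141, -0.0, 1.616]
ft_force: [0.1, 0.4, 0.1]
opening: 0.999
grip_force: 0.0
```

Run:
```python
from h import *
import cv2
im=read_camera("top")
cv2.imwrite("pics/t2.png",cv2.resize(im[200:340,150:390,::-1],None,fx=3,fy=3,interpolation=2))
im=read_camera("wrist");cv2.imwrite("pics/w2.png",im[:,:,::-1])
```

```text
(no output)
```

View pics/w2.png

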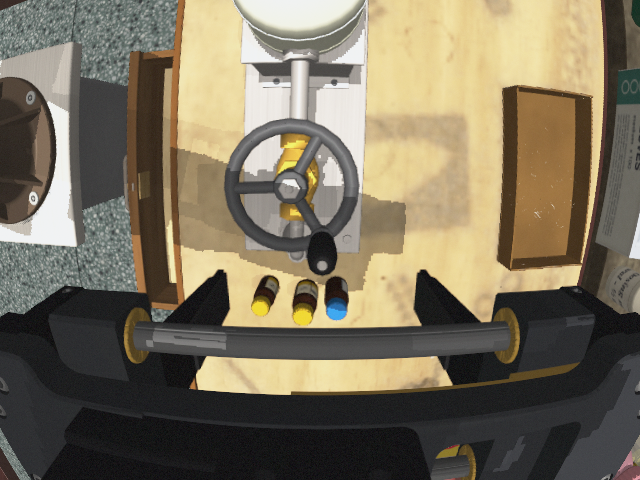

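The wrist view shows the handle top at (321,267), centred between the fingers. Descending and gripping.

arm_command(
  delta_pos=[
    [0, -0.003, -0.1],
    [0, -0.003, -0.2],
    [0, -0.003, -0.28],
    [0, -0.003, -0.324],
    [0, -0.003, -0.324],
  ],
  delta_rot=[
    [0, 0, 0],
    [0, 0, 0],
    [0, 0, 0],
    [0, 0, 0],
    [0, 0, 0],
  ],
  claw=[0, 0, 0, 0, 0],
)

```text
t: 6.92
eef_pos: [529.4, -72.7, 238.5]
tcp_rot: [-3.138, -0.001, 1.615]
ft_force: [-0.2, -0.4, 0.2]
opening: 1.0
grip_force: 0.0
```

arm_command(
  delta_pos=[
    [0, 0, 0],
    [0, 0, 0],
    [0, 0, 0],
    [0, 0, 0],
    [0, 0, 0],
  ],
  delta_rot=[
    [0, 0, 0],
    [0, 0, 0],
    [0, 0, 0],
    [0, 0, 0],
    [0, 0, 0],
  ],
  claw=[1, 1, 1, 1, 1],
)

```text
t: 7.33
eef_pos: [530.3, -73.1, 241.4]
tcp_rot: [3.14, 0.0, 1.615]
ft_force: [0.6, 0.5, -0.4]
opening: 0.707
grip_force: 0.0
```

arm_command(
  delta_pos=[
    [0, 0, 0],
    [0, 0, 0],
    [0, 0, 0],
    [0, 0, 0],
    [0, 0, 0],
  ],
  delta_rot=[
    [0, 0, 0],
    [0, 0, 0],
    [0, 0, 0],
    [0, 0, 0],
    [0, 0, 0],
  ],
  claw=[1, 1, 1, 1, 1],
)

```text
t: 7.75
eef_pos: [530.2, -73.1, 240.7]
tcp_rot: [3.142, 0.0, 1.615]
ft_force: [0.0, -0.5, -0.0]
opening: 0.356
grip_force: 0.0
```

arm_command(
  delta_pos=[
    [0, 0, 0],
    [0, 0, 0],
    [0, 0, 0],
    [0, 0, 0],
    [0, 0, 0],
  ],
  delta_rot=[
    [0, 0, 0],
    [0, 0, 0],
    [0, 0, 0],
    [0, 0, 0],
    [0, 0, 0],
  ],
  claw=[1, 1, 1, 1, 1],
)

```text
t: 8.17
eef_pos: [530.3, -73.1, 240.7]
tcp_rot: [3.141, -0.0, 1.615]
ft_force: [2.4, 0.8, -0.5]
opening: 0.198
grip_force: 30.0
```

```bash
cat >> h.py <<'E'
def circ(a0,step,ncall,cx=505.25,cy=-35.,r=45.,p0=None,zt=2.):
    """a0,step in deg; p0 commanded start"""
    p=np.array(p0,float);a=a0;z=p[2]
    for c in range(ncall):
        q=[]
        for i in range(1,6):
            t=np.radians(a+i*step)
            q.append(np.round((np.array([cx+r*np.cos(t),cy+r*np.sin(t),z+zt*(a-a0+i*step)/360])-p)/250,3))
        a+=5*step;p=p+q[-1]*250
        print(a,[list(map(float,x)) for x in q],p.round(2))
E
python3 -c "
from h import *
circ(-56.7,-18,2,p0=[530.2,-73.1,241])
circ(-236.7,-3,1,p0=[480.5,2.6,240])
"
```

```text
-146.7 [[-0.052, -0.021, -0.0], [-0.108, -0.027, -0.001], [-0.163, -0.016, -0.001], [-0.212, 0.012, -0.002], [-0.25, 0.054, -0.002]] [467.7 -59.6 240.5]
-236.7 [[-0.023, 0.051, -0.0], [-0.03, 0.107, -0.001], [-0.018, 0.162, -0.001], [0.01, 0.211, -0.002], [0.051, 0.249, -0.002]] [480.45   2.65 240.  ]
-251.7 [[0.008, 0.005, -0.0], [0.016, 0.01, -0.0], [0.025, 0.014, -0.0], [0.034, 0.017, -0.0], [0.042, 0.02, -0.0]] [491.    7.6 240. ]
```

arm_command(
  delta_pos=[
    [-0.052, -0.021, 0],
    [-0.108, -0.027, -0.001],
    [-0.163, -0.016, -0.001],
    [-0.212, 0.012, -0.002],
    [-0.25, 0.054, -0.002],
  ],
  delta_rot=[
    [0, 0, 0],
    [0, 0, 0],
    [0, 0, 0],
    [0, 0, 0],
    [0, 0, 0],
  ],
  claw=[1, 1, 1, 1, 1],
)

```text
t: 8.58
eef_pos: [467.7, -60.0, 240.3]
tcp_rot: [3.14, 0.001, 1.614]
ft_force: [10.1, 1.8, -6.3]
opening: 0.198
grip_force: 30.0
```

```bash
python3 -c "
from h import *
s=state();print(s['eef_pos'],s['moment'],s['ft_force'],s['tcp_rot'])"
```

```text
[467.66296845 -59.97178076 240.32713715] [ 0.27708066 -2.00394621 -0.01224346] [10.08354814  1.81479033 -6.32195808] [3.13955711e+00 6.85192818e-04 1.61389975e+00]
```

arm_command(
  delta_pos=[
    [-0.023, 0.051, 0],
    [-0.03, 0.107, -0.001],
    [-0.018, 0.162, -0.001],
    [0.01, 0.211, -0.002],
    [0.051, 0.249, -0.002],
  ],
  delta_rot=[
    [0, 0, 0],
    [0, 0, 0],
    [0, 0, 0],
    [0, 0, 0],
    [0, 0, 0],
  ],
  claw=[1, 1, 1, 1, 1],
)

```text
t: 9.0
eef_pos: [480.5, 2.7, 239.7]
tcp_rot: [3.141, 0.002, 1.616]
ft_force: [4.8, -14.6, -8.4]
opening: 0.196
grip_force: 30.0
```

arm_command(
  delta_pos=[
    [0.008, 0.005, 0],
    [0.016, 0.01, 0],
    [0.025, 0.014, 0],
    [0.034, 0.017, 0],
    [0.042, 0.02, 0],
  ],
  delta_rot=[
    [0, 0, 0],
    [0, 0, 0],
    [0, 0, 0],
    [0, 0, 0],
    [0, 0, 0],
  ],
  claw=[1, 1, 1, 1, 1],
)

```text
t: 9.42
eef_pos: [490.6, 7.3, 239.5]
tcp_rot: [-3.14, 0.001, 1.615]
ft_force: [-1.3, -5.2, -1.0]
opening: 0.194
grip_force: 30.0
```

```bash
python3 -c "
from h import *
circ(-251.7,-3,16,p0=[490.95,7.65,240])
s=state();print(s['eef_pos'],s['moment'],s['ft_force'],s['tcp_rot'])"
```

```text
-266.7 [[0.01, 0.003, -0.0], [0.019, 0.005, -0.0], [0.028, 0.007, -0.0], [0.037, 0.008, -0.0], [0.047, 0.009, -0.0]] [502.7   9.9 240. ]
-281.7 [[0.009, 0.0, -0.0], [0.019, 0.0, -0.0], [0.028, -0.0, -0.001], [0.037, -0.002, -0.001], [0.047, -0.003, -0.001]] [514.45   9.15 239.75]
-296.7 [[0.009, -0.002, 0.0], [0.018, -0.005, 0.0], [0.027, -0.008, 0.0], [0.036, -0.012, 0.0], [0.044, -0.016, 0.0]] [525.45   5.15 239.75]
-311.7 [[0.008, -0.004, -0.0], [0.016, -0.009, -0.0], [0.024, -0.014, -0.0], [0.032, -0.02, -0.0], [0.039, -0.026, -0.0]] [535.2   -1.35 239.75]
-326.7 [[0.007, -0.007, -0.0], [0.013, -0.013, -0.0], [0.019, -0.021, -0.001], [0.025, -0.028, -0.001], [0.031, -0.036, -0.001]] [542.95 -10.35 239.5 ]
-341.7 [[0.005, -0.008, 0.0], [0.009, -0.016, 0.0], [0.013, -0.025, 0.0], [0.017, -0.033, 0.0], [0.02, -0.042, 0.0]] [547.95 -20.85 239.5 ]
-356.7 [[0.003, -0.009, -0.0], [0.005, -0.018, -0.0], [0.007, -0.028, -0.0], [0.008, -0.037, -0.0], [0.009, -0.046, -0.0]] [550.2  -32.35 239.5 ]
-371.7 [[0.0, -0.01, -0.0], [0.0, -0.019, -0.0], [-0.001, -0.028, -0.001], [-0.002, -0.038, -0.
[... 703 characters left out ...]
0], [-0.028, -0.007, -0.0], [-0.037, -0.009, -0.0], [-0.046, -0.009, -0.0]] [507.95 -79.85 239.  ]
-461.7 [[-0.01, -0.001, -0.0], [-0.019, -0.0, -0.0], [-0.029, 0.0, -0.001], [-0.038, 0.001, -0.001], [-0.047, 0.003, -0.001]] [496.2  -79.1  238.75]
-476.7 [[-0.009, 0.002, 0.0], [-0.019, 0.005, 0.0], [-0.027, 0.008, 0.0], [-0.036, 0.012, 0.0], [-0.045, 0.016, 0.0]] [484.95 -75.1  238.75]
-491.7 [[-0.008, 0.004, -0.0], [-0.016, 0.009, -0.0], [-0.024, 0.014, -0.0], [-0.031, 0.02, -0.0], [-0.039, 0.026, -0.0]] [475.2  -68.6  238.75]
[490.55906995   7.28423643 239.50474289] [-0.98369475  0.14270763 -0.03573954] [-1.30490045 -5.18259881 -0.96480509] [-3.14022960e+00  1.16346500e-03  1.61524592e+00]
```

arm_command(
  delta_pos=[
    [0.01, 0.003, 0],
    [0.019, 0.005, 0],
    [0.028, 0.007, 0],
    [0.037, 0.008, 0],
    [0.047, 0.009, 0],
  ],
  delta_rot=[
    [0, 0, 0],
    [0, 0, 0],
    [0, 0, 0],
    [0, 0, 0],
    [0, 0, 0],
  ],
  claw=[1, 1, 1, 1, 1],
)

```text
t: 9.83
eef_pos: [502.1, 9.7, 239.4]
tcp_rot: [-3.14, 0.001, 1.615]
ft_force: [-3.0, -5.0, -1.3]
opening: 0.197
grip_force: 30.0
```

arm_command(
  delta_pos=[
    [0.009, 0, 0],
    [0.019, 0, 0],
    [0.028, 0, -0.001],
    [0.037, -0.002, -0.001],
    [0.047, -0.003, -0.001],
  ],
  delta_rot=[
    [0, 0, 0],
    [0, 0, 0],
    [0, 0, 0],
    [0, 0, 0],
    [0, 0, 0],
  ],
  claw=[1, 1, 1, 1, 1],
)

```text
t: 10.25
eef_pos: [514.2, 9.1, 239.3]
tcp_rot: [-3.141, 0.0, 1.615]
ft_force: [-3.8, -5.0, -1.7]
opening: 0.201
grip_force: 30.0
```

arm_command(
  delta_pos=[
    [0.009, -0.002, 0],
    [0.018, -0.005, 0],
    [0.027, -0.008, 0],
    [0.036, -0.012, 0],
    [0.044, -0.016, 0],
  ],
  delta_rot=[
    [0, 0, 0],
    [0, 0, 0],
    [0, 0, 0],
    [0, 0, 0],
    [0, 0, 0],
  ],
  claw=[1, 1, 1, 1, 1],
)

```text
t: 10.67
eef_pos: [525.5, 5.2, 239.4]
tcp_rot: [-3.141, -0.0, 1.615]
ft_force: [-3.2, -1.1, -0.6]
opening: 0.2
grip_force: 30.0
```

arm_command(
  delta_pos=[
    [0.008, -0.004, 0],
    [0.016, -0.009, 0],
    [0.024, -0.014, 0],
    [0.032, -0.02, 0],
    [0.039, -0.026, 0],
  ],
  delta_rot=[
    [0, 0, 0],
    [0, 0, 0],
    [0, 0, 0],
    [0, 0, 0],
    [0, 0, 0],
  ],
  claw=[1, 1, 1, 1, 1],
)

```text
t: 11.08
eef_pos: [535.3, -1.3, 239.3]
tcp_rot: [-3.141, -0.0, 1.615]
ft_force: [-4.3, -0.9, -1.8]
opening: 0.199
grip_force: 30.0
```

arm_command(
  delta_pos=[
    [0.007, -0.007, 0],
    [0.013, -0.013, 0],
    [0.019, -0.021, -0.001],
    [0.025, -0.028, -0.001],
    [0.031, -0.036, -0.001],
  ],
  delta_rot=[
    [0, 0, 0],
    [0, 0, 0],
    [0, 0, 0],
    [0, 0, 0],
    [0, 0, 0],
  ],
  claw=[1, 1, 1, 1, 1],
)

```text
t: 11.5
eef_pos: [543.2, -10.4, 239.3]
tcp_rot: [3.141, -0.0, 1.615]
ft_force: [-2.3, 2.2, -0.5]
opening: 0.197
grip_force: 30.0
```

arm_command(
  delta_pos=[
    [0.005, -0.008, 0],
    [0.009, -0.016, 0],
    [0.013, -0.025, 0],
    [0.017, -0.033, 0],
    [0.02, -0.042, 0],
  ],
  delta_rot=[
    [0, 0, 0],
    [0, 0, 0],
    [0, 0, 0],
    [0, 0, 0],
    [0, 0, 0],
  ],
  claw=[1, 1, 1, 1, 1],
)

```text
t: 11.92
eef_pos: [548.2, -21.0, 239.3]
tcp_rot: [3.141, -0.0, 1.615]
ft_force: [0.3, 3.3, -1.7]
opening: 0.199
grip_force: 30.0
```

arm_command(
  delta_pos=[
    [0.003, -0.009, 0],
    [0.005, -0.018, 0],
    [0.007, -0.028, 0],
    [0.008, -0.037, 0],
    [0.009, -0.046, 0],
  ],
  delta_rot=[
    [0, 0, 0],
    [0, 0, 0],
    [0, 0, 0],
    [0, 0, 0],
    [0, 0, 0],
  ],
  claw=[1, 1, 1, 1, 1],
)

```text
t: 12.33
eef_pos: [550.5, -32.6, 239.3]
tcp_rot: [3.141, 0.0, 1.615]
ft_force: [1.3, 4.1, -0.9]
opening: 0.199
grip_force: 30.0
```

arm_command(
  delta_pos=[
    [0, -0.01, 0],
    [0, -0.019, 0],
    [-0.001, -0.028, -0.001],
    [-0.002, -0.038, -0.001],
    [-0.004, -0.047, -0.001],
  ],
  delta_rot=[
    [0, 0, 0],
    [0, 0, 0],
    [0, 0, 0],
    [0, 0, 0],
    [0, 0, 0],
  ],
  claw=[1, 1, 1, 1, 1],
)

```text
t: 12.75
eef_pos: [550.1, -40.7, 239.3]
tcp_rot: [3.138, -0.007, 1.614]
ft_force: [10.0, 34.5, 0.4]
opening: 0.199
grip_force: 30.0
```

arm_command(
  delta_pos=[
    [0.002, 0.005, 0],
    [0.002, 0.01, 0],
    [0.002, 0.01, 0],
    [0.002, 0.01, 0],
    [0.002, 0.01, 0],
  ],
  delta_rot=[
    [0, 0, 0],
    [0, 0, 0],
    [0, 0, 0],
    [0, 0, 0],
    [0, 0, 0],
  ],
  claw=[1, 1, 1, 1, 1],
)

```text
t: 13.17
eef_pos: [550.4, -39.1, 239.3]
tcp_rot: [3.139, -0.004, 1.615]
ft_force: [5.7, 22.5, 0.8]
opening: 0.2
grip_force: 30.0
```

```bash
python3 -c "
from h import *
s=state();print(s['eef_pos'],s['moment'],s['ft_force'],s['tcp_rot'])"
```

```text
[550.37842241 -39.06795435 239.26463   ] [ 3.7974963  -1.25657407  0.03399546] [ 5.73232842 22.48251913  0.77198401] [ 3.1392247  -0.00433535  1.6147712 ]
```

arm_command(
  delta_pos=[
    [0, 0.005, 0],
    [0.001, 0.01, 0],
    [0.002, 0.014, 0],
    [0.002, 0.014, 0],
    [0.002, 0.014, 0],
  ],
  delta_rot=[
    [0, 0, 0],
    [0, 0, 0],
    [0, 0, 0],
    [0, 0, 0],
    [0, 0, 0],
  ],
  claw=[1, 1, 1, 1, 1],
)

```text
t: 13.58
eef_pos: [550.6, -37.2, 239.2]
tcp_rot: [3.14, -0.001, 1.615]
ft_force: [3.0, 11.1, -0.1]
opening: 0.192
grip_force: 30.0
```

Run:
```python
from h import *
import cv2
s=state();print(s['eef_pos'],s['moment'],s['ft_force'],s['tcp_rot'])
cv2.imwrite("pics/stop_s.png",read_camera("scene")[:,:,::-1]);cv2.imwrite("pics/stop_w.png",read_camera("wrist")[:,:,::-1]);cv2.imwrite("pics/stop_t.png",read_camera("top")[:,:,::-1])
```

```text
[550.56384861 -37.22649278 239.2154259 ] [ 1.66584739 -0.6617679  -0.01232837] [ 3.0352107  11.12868236 -0.06480351] [ 3.14022231e+00 -1.32667321e-03  1.61502348e+00]
```

View pics/stop_w.png

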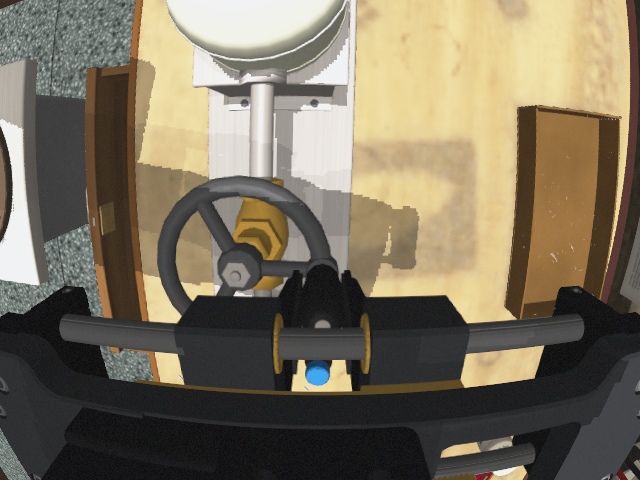

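The stop is reached: force falls linearly to zero at y ≈ -35.5, so the stop angle is about 0°. The wrist view shows the handle gripped at (322,290) with its spoke horizontal. Now planning two full turns counter-clockwise.

```bash
python3 -c "
from h import *
circ(0,18,8,cx=505.7,cy=-35.5,p0=[550.2,-38.1,239.25])"
```

```text
90 [[-0.007, 0.066, 0.0], [-0.032, 0.116, 0.001], [-0.072, 0.156, 0.001], [-0.122, 0.182, 0.002], [-0.178, 0.19, 0.002]] [505.7    9.4  239.75]
180 [[-0.056, -0.008, 0.0], [-0.106, -0.034, 0.001], [-0.146, -0.074, 0.001], [-0.171, -0.124, 0.002], [-0.18, -0.18, 0.002]] [460.7  -35.6  240.25]
270 [[0.009, -0.055, 0.0], [0.034, -0.105, 0.001], [0.074, -0.145, 0.001], [0.124, -0.171, 0.002], [0.18, -0.18, 0.002]] [505.7  -80.6  240.75]
360 [[0.056, 0.009, 0.0], [0.106, 0.035, 0.001], [0.146, 0.075, 0.001], [0.171, 0.125, 0.002], [0.18, 0.18, 0.002]] [550.7  -35.6  241.25]
450 [[-0.009, 0.056, 0.0], [-0.034, 0.106, 0.001], [-0.074, 0.146, 0.001], [-0.124, 0.172, 0.002], [-0.18, 0.18, 0.002]] [505.7    9.4  241.75]
540 [[-0.056, -0.008, 0.0], [-0.106, -0.034, 0.001], [-0.146, -0.074, 0.001], [-0.171, -0.124, 0.002], [-0.18, -0.18, 0.002]] [460.7  -35.6  242.25]
630 [[0.009, -0.055, 0.0], [0.034, -0.105, 0.001], [0.074, -0.145, 0.001], [0.124, -0.171, 0.002], [0.18, -0.18, 0.002]] [505.7  -80.6  242.75]
720 [[0.056, 0.009, 0.0], [0.106, 0.035, 0.001], [0.146, 0.075, 0.001], [0.171, 0.125, 0.002], [0.18, 0.18, 0.002]] [550.7  -35.6  243.25]
```

arm_command(
  delta_pos=[
    [-0.007, 0.066, 0],
    [-0.032, 0.116, 0.001],
    [-0.072, 0.156, 0.001],
    [-0.122, 0.182, 0.002],
    [-0.178, 0.19, 0.002],
  ],
  delta_rot=[
    [0, 0, 0],
    [0, 0, 0],
    [0, 0, 0],
    [0, 0, 0],
    [0, 0, 0],
  ],
  claw=[1, 1, 1, 1, 1],
)

```text
t: 14.15
eef_pos: [505.1, 9.4, 239.5]
tcp_rot: [3.141, 0.002, 1.616]
ft_force: [4.9, -13.3, -5.0]
opening: 0.198
grip_force: 30.0
```

arm_command(
  delta_pos=[
    [-0.056, -0.008, 0],
    [-0.106, -0.034, 0.001],
    [-0.146, -0.074, 0.001],
    [-0.171, -0.124, 0.002],
    [-0.18, -0.18, 0.002],
  ],
  delta_rot=[
    [0, 0, 0],
    [0, 0, 0],
    [0, 0, 0],
    [0, 0, 0],
    [0, 0, 0],
  ],
  claw=[1, 1, 1, 1, 1],
)

```text
t: 14.57
eef_pos: [460.3, -35.4, 240.2]
tcp_rot: [3.139, -0.0, 1.615]
ft_force: [12.5, 3.7, -8.4]
opening: 0.199
grip_force: 30.0
```

arm_command(
  delta_pos=[
    [0.009, -0.055, 0],
    [0.034, -0.105, 0.001],
    [0.074, -0.145, 0.001],
    [0.124, -0.171, 0.002],
    [0.18, -0.18, 0.002],
  ],
  delta_rot=[
    [0, 0, 0],
    [0, 0, 0],
    [0, 0, 0],
    [0, 0, 0],
    [0, 0, 0],
  ],
  claw=[1, 1, 1, 1, 1],
)

```text
t: 14.98
eef_pos: [504.9, -81.3, 240.4]
tcp_rot: [-3.139, 0.0, 1.615]
ft_force: [-4.4, 1.1, -0.1]
opening: 0.194
grip_force: 30.0
```

arm_command(
  delta_pos=[
    [0.056, 0.009, 0],
    [0.106, 0.035, 0.001],
    [0.146, 0.075, 0.001],
    [0.171, 0.125, 0.002],
    [0.18, 0.18, 0.002],
  ],
  delta_rot=[
    [0, 0, 0],
    [0, 0, 0],
    [0, 0, 0],
    [0, 0, 0],
    [0, 0, 0],
  ],
  claw=[1, 1, 1, 1, 1],
)

```text
t: 15.4
eef_pos: [551.1, -35.1, 240.9]
tcp_rot: [-3.141, 0.001, 1.615]
ft_force: [-7.3, -4.1, 0.2]
opening: 0.198
grip_force: 30.0
```

Tracking is clean, so I'll do the second turn and then settle.

arm_command(
  delta_pos=[
    [-0.009, 0.056, 0],
    [-0.034, 0.106, 0.001],
    [-0.074, 0.146, 0.001],
    [-0.124, 0.172, 0.002],
    [-0.18, 0.18, 0.002],
  ],
  delta_rot=[
    [0, 0, 0],
    [0, 0, 0],
    [0, 0, 0],
    [0, 0, 0],
    [0, 0, 0],
  ],
  claw=[1, 1, 1, 1, 1],
)

```text
t: 15.82
eef_pos: [505.2, 9.7, 241.3]
tcp_rot: [3.141, 0.003, 1.617]
ft_force: [4.4, -17.3, -6.5]
opening: 0.199
grip_force: 30.0
```

arm_command(
  delta_pos=[
    [-0.056, -0.008, 0],
    [-0.106, -0.034, 0.001],
    [-0.146, -0.074, 0.001],
    [-0.171, -0.124, 0.002],
    [-0.18, -0.18, 0.002],
  ],
  delta_rot=[
    [0, 0, 0],
    [0, 0, 0],
    [0, 0, 0],
    [0, 0, 0],
    [0, 0, 0],
  ],
  claw=[1, 1, 1, 1, 1],
)

```text
t: 16.23
eef_pos: [460.5, -34.7, 242.1]
tcp_rot: [3.139, -0.001, 1.616]
ft_force: [9.9, 3.2, -7.5]
opening: 0.193
grip_force: 30.0
```

arm_command(
  delta_pos=[
    [0.009, -0.055, 0],
    [0.034, -0.105, 0.001],
    [0.074, -0.145, 0.001],
    [0.124, -0.171, 0.002],
    [0.18, -0.18, 0.002],
  ],
  delta_rot=[
    [0, 0, 0],
    [0, 0, 0],
    [0, 0, 0],
    [0, 0, 0],
    [0, 0, 0],
  ],
  claw=[1, 1, 1, 1, 1],
)

```text
t: 16.65
eef_pos: [505.8, -81.3, 242.4]
tcp_rot: [-3.14, 0.0, 1.615]
ft_force: [-3.9, 2.9, -1.7]
opening: 0.2
grip_force: 30.0
```

arm_command(
  delta_pos=[
    [0.056, 0.009, 0],
    [0.106, 0.035, 0.001],
    [0.146, 0.075, 0.001],
    [0.171, 0.125, 0.002],
    [0.18, 0.18, 0.002],
  ],
  delta_rot=[
    [0, 0, 0],
    [0, 0, 0],
    [0, 0, 0],
    [0, 0, 0],
    [0, 0, 0],
  ],
  claw=[1, 1, 1, 1, 1],
)

```text
t: 17.07
eef_pos: [551.2, -34.9, 242.8]
tcp_rot: [-3.141, 0.001, 1.615]
ft_force: [-8.5, -3.9, 0.2]
opening: 0.199
grip_force: 30.0
```

arm_command(
  delta_pos=[
    [0, 0, 0],
    [0, 0, 0],
    [0, 0, 0],
    [0, 0, 0],
    [0, 0, 0],
  ],
  delta_rot=[
    [0, 0, 0],
    [0, 0, 0],
    [0, 0, 0],
    [0, 0, 0],
    [0, 0, 0],
  ],
  claw=[1, 1, 1, 1, 1],
)

```text
t: 17.48
eef_pos: [550.8, -35.6, 243.0]
tcp_rot: [3.141, -0.0, 1.615]
ft_force: [-0.8, 2.6, 0.6]
opening: 0.198
grip_force: 30.0
```

Run:
```python
from h import *
import cv2
s=state();print(s['t'],s['eef_pos'],s['ft_force'],s['tcp_rot'])
for n in("scene","wrist","top"):cv2.imwrite(f"pics/end_{n[0]}.png",read_camera(n)[:,:,::-1])
a=cv2.imread("pics/stop_s.png")[190:340,250:450];b=cv2.imread("pics/end_s.png")[190:340,250:450]
c=cv2.imread("pics/stop_w.png")[150:350,130:390];d=cv2.imread("pics/end_w.png")[150:350,130:390]
f=lambda i:cv2.resize(i,(400,300),interpolation=2)
cv2.imwrite("pics/cmp.png",np.vstack([np.hstack([f(a),f(b)]),np.hstack([f(c),f(d)])]))
```

```text
17.4833 [550.81115481 -35.61300839 243.0476382 ] [-0.79028939  2.60790077  0.61897028] [ 3.14089349e+00 -1.88766388e-04  1.61458696e+00]
```

View pics/cmp.png

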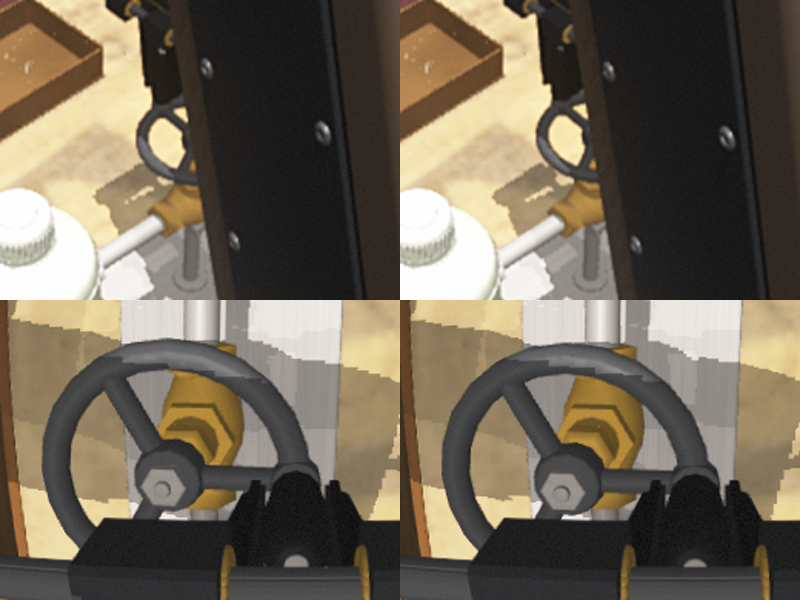

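The spoke angle matches the stop picture in the lower panels, now two turns up (4 mm higher), and the handle is still gripped. Handing in.

```bash
python3 -c "
from cell import *
print(job_done())"
```

```text
the job is handed in; nothing more can be done
None
```

The job is handed in: the cap is tight on its stop, the wheel went to its stop and back two full turns (about half a degree uncertainty), and the gripper is still closed on the handle, at about 17.6 s of the 72 s.

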